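# Find the heavy master cartridge by feel and set up the leak tester

### The job

One of the three look-alike cartridges in the sloping rack is the leak tester's master, about three times as heavy as the others: find it by its weight, and stand it upright and gently in the middle of the round test pad, with the other two fully home in the rack. Then turn the lever of the air cock to half open (45 degrees). Do not knock any cartridge over or disturb the other things on the bench.

Things in the scene. Friction and masses are not known exactly. Their poses are not given: they have to be found in the camera images.
- cart_a: closed aluminium cartridge, 46 mm diameter, 70 mm tall, brass boss (24 mm diameter, 8 mm tall) on top. The three look alike; one, never known beforehand, weighs about 0.58 kg, the other two about 0.18 kg. Origin: centre of its underside; z along its axis to the boss. It starts in any rack pocket, its axis leaning 35 degrees to the rack's -x side.
- cart_b: closed aluminium cartridge, 46 mm diameter, 70 mm tall, brass boss (24 mm diameter, 8 mm tall) on top. The three look alike; one, never known beforehand, weighs about 0.58 kg, the other two about 0.18 kg. Origin: centre of its underside; z along its axis to the boss. It starts in any rack pocket, its axis leaning 35 degrees to the rack's -x side.
- cart_c: closed aluminium cartridge, 46 mm diameter, 70 mm tall, brass boss (24 mm diameter, 8 mm tall) on top. The three look alike; one, never known beforehand, weighs about 0.58 kg, the other two about 0.18 kg. Origin: centre of its underside; z along its axis to the boss. It starts in any rack pocket, its axis leaning 35 degrees to the rack's -x side.
- rack: fixed rack: aluminium block 270 mm long in y, 80 mm down the slope, on a 130 x 290 mm base. Origin on the bench under its middle; z up, y along the pockets, -x down the slope. A lamp tube (24 mm diameter, along y, axis at rack x -4 mm, height 190 mm; posts at x 45, y +-168 mm) blocks a vertical tool: come and go along the leaning cartridge axis.
- pocket0 (a point): centre of the floor of one of the three square pockets (50 mm wide, 4 mm chamfer, 30 mm deep, 90 mm apart along the rack's y). Their axes lean 35 degrees from vertical to the rack's -x side; a seated cartridge stands 48 mm out along that axis (boss included).
- pocket1 (a point): centre of the floor of one of the three square pockets (50 mm wide, 4 mm chamfer, 30 mm deep, 90 mm apart along the rack's y). Their axes lean 35 degrees from vertical to the rack's -x side; a seated cartridge stands 48 mm out along that axis (boss included).
- pocket2 (a point): centre of the floor of one of the three square pockets (50 mm wide, 4 mm chamfer, 30 mm deep, 90 mm apart along the rack's y). Their axes lean 35 degrees from vertical to the rack's -x side; a seated cartridge stands 48 mm out along that axis (boss included).
- pad: fixed round test pad of the leak tester: steel pedestal (foot 110 mm, upper part 84 mm diameter) with a black rubber disc (72 mm diameter) on top, 30 mm above the bench. Origin: centre of its underside; z up.
- pad_top (a point): centre of the upper face of the test pad's rubber disc, 30 mm above the bench
- cock (a joint): air cock lever, rad: 0 = shut (lever across the brass pipe, along +y of point cock_axis), 1.571 = open (in line with the pipe, along +x of cock_axis), 0.785 = half open; grows clockwise seen from above; stops at both ends; stays where left (0.12 N m friction). Starts nearly shut.
- cock_grip (a point): point on the cock lever, 45 mm out from its pivot, 75 mm above the bench; y points out along the lever. The lever is a steel bar 12 mm wide, 68 to 82 mm above the bench, reaching 80 mm out from the pivot and 8 mm behind it. The brass pipe and ball below reach up to 50 mm.
- cock_axis (a point): point on the vertical pivot axis of the lever, fixed to the cock base, 75 mm above the bench; x along the brass pipe (the lever's open direction), y across it (the shut direction)
- bin: bystander, fixed: small open grey bin of rubber rings, 100 x 80 x 35 mm; origin at its underside
- fitting_a: bystander: loose brass fitting, 26 mm diameter, 28 mm tall, standing; origin at its underside
- fitting_b: bystander: a second loose brass fitting, 26 mm diameter, 28 mm tall, standing; origin at its underside
- oil: bystander: white bottle, 52 mm diameter, 130 mm tall; origin at its underside
- driver: bystander: screwdriver lying on the bench near the robot, about 0.2 m long along its x
- spanner: bystander: flat spanner lying on the bench, 165 mm long along its x
- jar: bystander: clear jar with white cap, 64 mm diameter, 75 mm tall; origin at its underside

How it is judged (in metres and radians):
On the way, in this order (a step that is already met when the one before it is completed fails the run):
1. The heavy cartridge stands upright and released in the middle of the test pad and the two light ones are in the rack, with the cock still nearly shut (((horizontal distance between cart_a and pad_top below 0.012 m and distance between cart_a and pad_top below 0.014 m and angle between cart_a's own z axis and vertical below 0.08 rad and linear speed of cart_a below 0.02 m/s and (distance between cart_b and pocket0 below 0.01 m or distance between cart_b and pocket1 below 0.01 m or distance between cart_b and pocket2 below 0.01 m) and (distance between cart_c and pocket0 below 0.01 m or distance between cart_c and pocket1 below 0.01 m or distance between cart_c and pocket2 below 0.01 m)) or (horizontal distance between cart_b and pad_top below 0.012 m and distance between cart_b and pad_top below 0.014 m and angle between cart_b's own z axis and vertical below 0.08 rad and linear speed of cart_b below 0.02 m/s and (distance between cart_a and pocket0 below 0.01 m or distance between cart_a and pocket1 below 0.01 m or distance between cart_a and pocket2 below 0.01 m) and (distance between cart_c and pocket0 below 0.01 m or distance between cart_c and pocket1 below 0.01 m or distance between cart_c and pocket2 below 0.01 m)) or (horizontal distance between cart_c and pad_top below 0.012 m and distance between cart_c and pad_top below 0.014 m and angle between cart_c's own z axis and vertical below 0.08 rad and linear speed of cart_c below 0.02 m/s and (distance between cart_a and pocket0 below 0.01 m or distance between cart_a and pocket1 below 0.01 m or distance between cart_a and pocket2 below 0.01 m) and (distance between cart_b and pocket0 below 0.01 m or distance between cart_b and pocket1 below 0.01 m or distance between cart_b and pocket2 below 0.01 m))) and contact force between pad and anything else between 3.5 and 8 N and contact force between the fingers and anything else below 0.1 N and value of joint cock below 0.6 rad), for 0.3 s.
2. The lever of the cock is at half open (value of joint cock between 0.685 and 0.885 rad and velocity of joint cock below 0.05 rad/s), for 0.2 s.
At the end, for the whole second after the job is handed in: Heavy cartridge at rest on the pad, upright within 0.08 rad and within 12 mm of its centre; both light ones in rack pockets (underside centre within 10 mm of a pocket floor centre); lever at rest at 0.685 to 0.885 rad; fingers touch nothing (all of step 2 and ((horizontal distance between cart_a and pad_top below 0.012 m and distance between cart_a and pad_top below 0.014 m and angle between cart_a's own z axis and vertical below 0.08 rad and linear speed of cart_a below 0.02 m/s and (distance between cart_b and pocket0 below 0.01 m or distance between cart_b and pocket1 below 0.01 m or distance between cart_b and pocket2 below 0.01 m) and (distance between cart_c and pocket0 below 0.01 m or distance between cart_c and pocket1 below 0.01 m or distance between cart_c and pocket2 below 0.01 m)) or (horizontal distance between cart_b and pad_top below 0.012 m and distance between cart_b and pad_top below 0.014 m and angle between cart_b's own z axis and vertical below 0.08 rad and linear speed of cart_b below 0.02 m/s and (distance between cart_a and pocket0 below 0.01 m or distance between cart_a and pocket1 below 0.01 m or distance between cart_a and pocket2 below 0.01 m) and (distance between cart_c and pocket0 below 0.01 m or distance between cart_c and pocket1 below 0.01 m or distance between cart_c and pocket2 below 0.01 m)) or (horizontal distance between cart_c and pad_top below 0.012 m and distance between cart_c and pad_top below 0.014 m and angle between cart_c's own z axis and vertical below 0.08 rad and linear speed of cart_c below 0.02 m/s and (distance between cart_a and pocket0 below 0.01 m or distance between cart_a and pocket1 below 0.01 m or distance between cart_a and pocket2 below 0.01 m) and (distance between cart_b and pocket0 below 0.01 m or distance between cart_b and pocket1 below 0.01 m or distance between cart_b and pocket2 below 0.01 m))) and contact force between pad and anything else between 3.5 and 8 N and contact force between the fingers and anything else below 0.1 N).
It fails at once if A bystander was moved by more than 30 mm (distance of any of fitting_a, fitting_b, oil, driver, spanner, jar from where it was at the start of the episode above 0.03 m).
It fails at once if A cartridge was knocked over (tilted by more than 1.2 rad) (angle between any of cart_a, cart_b, cart_c's own z axis and vertical above 1.2 rad).
It fails at once if The test pad was struck or pressed with more than 90 N, as by a drop (contact force between pad and anything else above 90 N).
It also fails if it takes over 72 s, if anything falls off the work surface, if the arm or the gripper's body presses on something with over 40 N, if the wrist force passes 120 N, or if a joint passes its speed limit or range.

### The arm

A 6-joint arm with a two-finger parallel gripper is mounted at the origin on the work surface. World frame = base frame: x ahead of the robot, y to its left, z up, the work surface at z = 0. Lengths are in mm, angles in degrees, forces in N, time in s.
With the tool pointing down it reaches from about 350 to 850 mm from the base axis. Payload 8.1 kg.
Tool frame: the origin (TCP) lies on the centre line of the jaws, within the pads' length; the fingertips stand 19 mm ahead of it and the grasp point (between the pads) is the TCP (r.tip_reach is the z of the fingertips in the tool frame, in mm); z points along the fingers, y is the line along which they close (so a half turn about z gives the same grasp; the last joint's range is limited). The gripper opens to 85 mm and grips with 20 to 120 N. Pads are 22 mm wide; open, the fingers measure 114 mm over their backs; the gripper's body (76 mm by 85 mm) begins 54 mm behind the grasp point. The pads swing forward as they close: fully open they stand 13 mm farther back than shut.
Start: joints at [62.544, 7.471, 85.268, -0, 87.261, -4.893], TCP at [230.2, 554.088, 250.292] pointing down, gripper open.
Joint ranges: [-169.43, 169.43], [-51.17, 129.36], [1.28, 143.12], [-76.62, 256.62], [0, 156.53], [-152.29, 152.29]. Speed limits (degrees/s): [136.94, 136.94, 159.86, 180, 180, 180].

### API

Orientations are given as [roll, pitch, yaw] about the fixed x, y, z axes, in that order (R = Rz(yaw) Ry(pitch) Rx(roll)).
In Python, from bench import r gives the robot as it stands. The module is installed in compiled form; this text tells all that it offers.
- The arm moves only by the shell command python3 -m handwheel 'ROWS' [FORCE]. ROWS is JSON, a list of rows, each a list of 7 numbers: the shift along the tool's x, y, z in m, then the turn, a rotation vector about the tool's x, y, z in degrees, then the finger opening in m, from 0 to 0.0854. In form: [[tx, ty, tz, ax, ay, az, claw], ...]. A call has 1 to 8 rows; each row shifts and turns the commanded pose from where the row before left it, along the tool's axes as they then stand; what a row does not reach is not made up. A row lasts 1/12 s, in which the tool goes at most 41.7 mm and 7.16 degrees, less where a joint would pass 70% of its speed; a pose out of reach is approached as far as the arm can. A call with a gripper value outside its range is refused whole. The fingers move at their own pace and stop on an object; FORCE is the grip in N (left out, the last holds). Time passes only in rows, so rows that do not move let the fingers close. It gives the time, the measured TCP pose, the force, the opening and the grip force at its end, in the units of the state.
- r.sense(): the state, without advancing time (a new reading comes with each control period).
- r.snapshot(name): name is "side" or "top" or "wrist"; returns (picture, depth): 420x560x3 uint8, blue, green, red; 420x560 float32, mm along the optical axis (not along the pixel's ray), 0 where there is no reading.
- r.calibration(name): a dict with "vfov" (degrees; the focal length in pixels is half the picture's height over the tangent of half this angle, whatever the lens; pixels are square), "cx", "cy" (the principal point, pixels), "rvec" (rotation vector, rad) and "tvec" (3), from world to camera coordinates, as OpenCV has them; the wrist camera has in their place "tool_from_camera" (4x4, takes a point from camera to tool coordinates, whose origin is the TCP and whose axes are the flange's). Camera axes: x right, y down, z forward; pixel columns grow to the right and rows downward; lengths in mm; the calibration is good to about 2 mm. A picture is of the moment at which its call begins: read the wrist's pose just before it. calibration takes no time and is no camera call.
- r.hand_in(): hands the job in; it is judged then, once.
The state is a dict: "time": time; "joint_pos": joint angles; "qd": joint speeds; "joint_efforts": joint torques, N m; "tool_pos": TCP position; "tcp_rot": TCP orientation; "ft_force": force on the tool from outside, world axes, zero at the start; "wrist_torque": the same for the moment, N m; "finger_gap": finger opening in mm; "grip_force": force on a finger pad.
Only numpy, scipy, OpenCV 4.12 (cv2) and the standard library are available. Lean on these libraries where they do the work, as an engineer would, in place of code of your own. Each camera call takes 0.05 s, during which the arm holds its last target. There are 200 camera calls.

## Working session

There is one attempt and no reset: what is moved stays moved. The work goes in short steps, Python scripts to look and compute and a shell command to move; the robot and the scene stay as the last step left them, time stands still between calls to the robot, and variables do not carry over. Pictures are saved under pics/ and viewed, at most 10 in all, crops included, and the job is handed in when it is done.

```bash
mkdir -p pics; ls; python3 - <<'E'
from bench import r
import cv2
print(r.sense())
for n in("side","top"):
    p,d=r.snapshot(n);cv2.imwrite(f"pics/{n}0.png",p)
    import numpy as np
    np.savez(f"pics/{n}0.npz",p=p,d=d)
    print(n,r.calibration(n))
print(r.calibration("wrist"),r.tip_reach)
E
```

```text
pics
{'time': 0.0, 'joint_pos': array([ 6.25444658e+01,  7.51433839e+00,  8.53295721e+01, -1.97677871e-03,
        8.72620317e+01, -4.89481519e+00]), 'qd': array([ 0.02862824,  0.04448868, -0.06079603,  0.07692243,  0.03568119,
       -0.08448563]), 'joint_efforts': array([ 3.86403204e-03, -5.69335377e+01, -5.00597906e+01,  2.09823702e-04,
        1.34172582e-02, -4.00655449e-05]), 'tool_pos': array([229.96457335, 553.61872438, 249.24962329]), 'tcp_rot': array([-1.79894276e+02, -7.07255626e-03,  1.57439371e+02]), 'ft_force': array([-0.1289022 , -0.71978914, -0.1085349 ]), 'wrist_torque': array([ 0.037047  ,  0.03430536, -0.00889195]), 'grip_force': 0.0, 'finger_gap': 85.18858582567896}
side {'vfov': 44.55499925589658, 'cx': 277.6176921120577, 'cy': 216.21495551667283, 'rvec': array([ 2.32249142, -0.17006495,  0.10284365]), 'tvec': array([-578.69361288,   62.19253517, 1045.36988499])}
top {'vfov': 56.86994411595058, 'cx': 276.4713142586206, 'cy': 209.80396675049482, 'rvec': array([ 2.12486669, -2.10503718,  0.17861559]), 'tvec': array([-72.71807116, 556.79681507, 781.7132549 ])}
{'vfov': 63.799852692205135, 'cx': 278.5368575034532, 'cy': 212.95773746540948, 'tool_from_camera': array([[-1.18345731e-03, -9.64625249e-01, -2.63622322e-01,
         6.68798183e+01],
       [ 9.99999232e-01, -1.23895914e-03,  4.42863179e-05,
         6.61863638e-01],
       [-3.69336986e-04, -2.63622067e-01,  9.64625974e-01,
        -1.22262974e+02],
       [ 0.00000000e+00,  0.00000000e+00,  0.00000000e+00,
         1.00000000e+00]])} 19.0
```

View pics/top0.png

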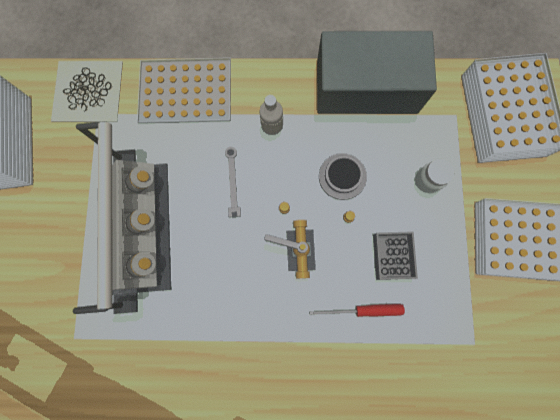

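View pics/side0.png

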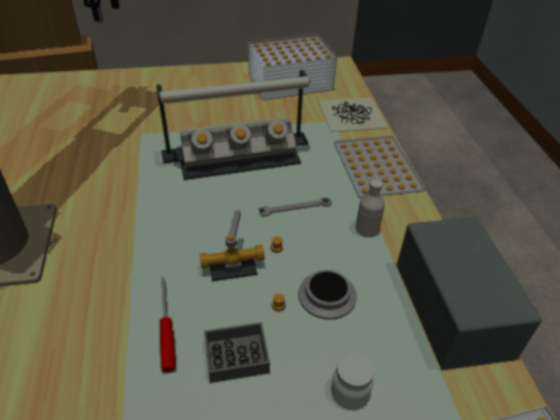

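The top view shows boss tops at about (143,178), (143,220) and (142,265). The pad is at (345,174) and the cock pivot at (303,247), with the lever reaching left to (267,237). The side view shows the bosses at (203,139), (240,134) and (278,130), the pad at (329,290), and the lever tip at (237,213).

```bash
cat > h.py <<'E'
import numpy as np,cv2
from bench import r
from scipy.spatial.transform import Rotation as R
def cam(n,s=None):
    c=r.calibration(n); f=210/np.tan(np.radians(c["vfov"]/2))
    K=np.array([[f,0,c["cx"]],[0,f,c["cy"]],[0,0,1]])
    if n!="wrist":
        Rm=cv2.Rodrigues(c["rvec"])[0]; return K,Rm,c["tvec"].reshape(3)
    T=np.eye(4);T[:3,:3]=R.from_euler("xyz",s["tcp_rot"],degrees=True).as_matrix();T[:3,3]=s["tool_pos"]
    M=np.linalg.inv(T@c["tool_from_camera"]); return K,M[:3,:3],M[:3,3]
def P(c): return c[0]@np.c_[c[1],c[2]]
def tri(ca,a,cb,b):
    X=cv2.triangulatePoints(P(ca),P(cb),np.array(a,float).reshape(2,1),np.array(b,float).reshape(2,1)).ravel();return X[:3]/X[3]
def ray(c,u,z):
    o=-c[1].T@c[2]; d=c[1].T@np.linalg.inv(c[0])@np.array([u[0],u[1],1.]); return o+d*(z-o[2])/d[2]
def dep(c,u,d): return c[1].T@(np.linalg.inv(c[0])@np.array([u[0],u[1],1.])*d-c[2])
def blobs(m,amin=15):
    n,l,s,ce=cv2.connectedComponentsWithStats(m.astype(np.uint8))
    return [(tuple(ce[i].round(1)),tuple(s[i])) for i in range(1,n) if s[i][4]>=amin]
E
python3 - <<'E'
from h import *
T,S=cam("top"),cam("side")
im={}
for n in("top","side"):
    z=np.load(f"pics/{n}0.npz");p,d=z["p"],z["d"];h=cv2.cvtColor(p,cv2.COLOR_BGR2HSV);im[n]=(p,d,h)
def roi(m,x0,y0,x1,y1):
    o=np.zeros_like(m);o[y0:y1,x0:x1]=m[y0:y1,x0:x1];return o
for n,box in(("top",(120,160,165,290)),("side",(180,115,300,155))):
    h=im[n][2];m=(h[...,0]>8)&(h[...,0]<28)&(h[...,1]>120)
    for b in blobs(roi(m,*box)): print(n,b,dep(cam(n),b[0],im[n][1][int(b[0][1]),int(b[0][0])]).round(1))
for n,box in(("top",(315,150,375,205)),("side",(295,265,360,315))):
    p=im[n][0];m=p.max(2)<45
    for b in blobs(roi(m,*box),100): print(n,"pad",b,dep(cam(n),b[0],im[n][1][int(b[0][1]),int(b[0][0])]).round(1))
# lever via depth heights in top
for n,box in(("top",(255,220,325,285)),("side",(195,200,275,285))):
    d=im[n][1];c=cam(n);pts=[]
    for v in range(box[1],box[3]):
        for u in range(box[0],box[2]):
            if d[v,u]>0:
                X=dep(c,(u,v),d[v,u])
                if 66<X[2]<100: pts.append([u,v,*X])
    pts=np.array(pts);print(n,"lever",len(pts));
    if len(pts): 
        print(pts.min(0).round(1),pts.max(0).round(1)); print(cv2.minAreaRect(pts[:,2:4].astype(np.float32)),np.median(pts[:,4]))
E
```

```text
top ((np.float64(142.5), np.float64(175.8)), (np.int32(137), np.int32(171), np.int32(12), np.int32(10), np.int32(88))) [616.6 207.9 104.2]
top ((np.float64(143.1), np.float64(218.6)), (np.int32(138), np.int32(214), np.int32(12), np.int32(10), np.int32(96))) [528.  201.3 100.7]
top ((np.float64(144.3), np.float64(263.2)), (np.int32(139), np.int32(258), np.int32(12), np.int32(11), np.int32(102))) [438.4 191.  103.9]
side ((np.float64(187.0), np.float64(119.8)), (np.int32(181), np.int32(115), np.int32(12), np.int32(12), np.int32(93))) [401.6 429.4  -2.6]
side ((np.float64(203.8), np.float64(120.8)), (np.int32(195), np.int32(115), np.int32(16), np.int32(11), np.int32(109))) [446.9 420.1  -3.4]
side ((np.float64(228.8), np.float64(117.9)), (np.int32(224), np.int32(115), np.int32(11), np.int32(8), np.int32(65))) [515.9 425.6  -2.9]
side ((np.float64(293.8), np.float64(117.4)), (np.int32(289), np.int32(115), np.int32(9), np.int32(7), np.int32(40))) [695.9 409.5  -5.1]
side ((np.float64(277.8), np.float64(127.8)), (np.int32(274), np.int32(124), np.int32(9), np.int32(9), np.int32(65))) [616.6 207.4 100.1]
side ((np.float64(240.3), np.float64(132.5)), (np.int32(236), np.int32(128), np.int32(9), np.int32(10), np.int32(69))) [527.4 198.9 100. ]
side ((np.float64(201.7), np.float64(137.5)), (np.int32(197), np.int32(133), np.int32(10), np.int32(10), np.int32(70))) [438.2 190.8  99.4]
side pad ((np.float64(328.1), np.float64(286.4)), (np.int32(310), np.int32(272), np.int32(37), np.int32(30), np.int32(868))) [ 645.9 -218.1   29.8]
top lever 314
[ 264.   234.   465.6 -131.    71.5] [307.  252.  501.3 -43.   90.7]
((487.2951965332031, -87.95310974121094), (90.19116973876953, 21.062335968017578), 71.59132385253906) 82.74750445446386
side lever 311
[ 225.   211.   464.5 -133.7   66.4] [240.  247.  500.8 -45.4  89.5]
((481.75048828125, -89.63026428222656), (91.2137451171875, 21.49703598022461), 78.70242309570312) 81.12192918265642
```

```bash
python3 - <<'E'
from h import *
T,S=cam("top"),cam("side")
tp=[(142.5,175.8),(143.1,218.6),(144.3,263.2)];sp=[(277.8,127.8),(240.3,132.5),(201.7,137.5)]
B=np.array([tri(T,a,S,b) for a,b in zip(tp,sp)]);print(B.round(1))
u=B[2]-B[0];print("spacing",np.linalg.norm(u)/2);yr=u/np.linalg.norm(u);print("yaw",np.degrees(np.arctan2(yr[1],yr[0]))-90)
print("pad tri z check")
z=np.load("pics/top0.npz");p,d=z["p"],z["d"]
m=np.zeros(d.shape,np.uint8);m[150:205,315:375]=(p.max(2)<60)[150:205,315:375]
b=max(blobs(m,50),key=lambda b:b[1][4]);print(b,tri(T,b[0],S,(328.1,286.4)),ray(T,b[0],30),ray(S,(328.1,286.4),30))
# tube: points with z>175 in top
v,uu=np.where(d>0);X=np.array([dep(T,(a,c),d[c,a]) for a,c in zip(uu,v) if a<180])
t=X[(X[:,2]>185)&(X[:,2]<215)&(X[:,0]>380)&(X[:,0]<680)&(X[:,1]<330)];print("tube",len(t),t.min(0),t.max(0)); 
k=np.polyfit(t[:,0],t[:,1],1);print(k,np.polyval(k,527))
# wrist options
xr=np.cross(yr*[1,1,0],[0,0,1]);xr/=np.linalg.norm(xr);a=-xr*np.sin(np.radians(35))+np.array([0,0,np.cos(np.radians(35))])
yr=yr*[1,1,0];yr/=np.linalg.norm(yr);print("xr",xr,"a",a)
zt=-a
for nm,yt in(("y+yr",yr),("y-yr",-yr),("x+yr",None),("x-yr",0)):
    if nm[0]=="y": xt=np.cross(yt,zt)
    else: xt=yr if nm=="x+yr" else -yr; yt=np.cross(zt,xt)
    M=np.c_[xt,yt,zt]
    for L in(200,300):
      wc=B[1]-zt*L;j1=np.degrees(np.arctan2(wc[1],wc[0]))
      for s in(80,):
        e=R.from_matrix((R.from_euler("Z",j1,degrees=True)*R.from_euler("Y",s,degrees=True)).as_matrix().T@M).as_euler("ZYZ",degrees=True)
        print(nm,L,j1.round(),e.round(),"j6",(e[2]-90).round(), "rpy",R.from_matrix(M).as_euler("xyz",degrees=True).round(1))
E
```

```text
[[617.5 210.1  98.3]
 [528.  202.3  97.8]
 [438.4 193.1  97.7]]
spacing 89.95152195868599
yaw -264.5938988205155
pad tri z check
((np.float64(343.5), np.float64(173.0)), (np.int32(329), np.int32(159), np.int32(31), np.int32(29), np.int32(525))) [ 646.66154385 -216.54397742   27.89930528] [ 646.53807739 -216.21580078   30.        ] [ 645.81425486 -218.24111528   30.        ]
tube 2367 [381.01460396 211.99291775 185.10708049] [679.93844506 261.267701   205.94445978]
[9.24556885e-02 1.86077854e+02] 234.80200144198275
xr [-0.09421433  0.99555194  0.        ] a [ 0.05403912 -0.57102513  0.81915204]
y+yr 200 9.0 [ 35.  96. -81.] j6 -171.0 rpy [-180.    35.   -84.6]
y+yr 300 3.0 [ 36.  99. -86.] j6 -176.0 rpy [-180.    35.   -84.6]
y-yr 200 9.0 [35. 96. 99.] j6 9.0 rpy [180.  -35.   95.4]
y-yr 300 3.0 [36. 99. 94.] j6 4.0 rpy [180.  -35.   95.4]
x+yr 200 9.0 [35. 96.  9.] j6 -81.0 rpy [ 145.     0.  -174.6]
x+yr 300 3.0 [36. 99.  4.] j6 -86.0 rpy [ 145.     0.  -174.6]
x-yr 200 9.0 [  35.   96. -171.] j6 -261.0 rpy [-145.     0.     5.4]
x-yr 300 3.0 [  36.   99. -176.] j6 -266.0 rpy [-145.     0.     5.4]
```

```bash
G=0.07
python3 -m handwheel '[[0,0,-0.035,0,0,0,0.07],[0,0,-0.035,0,0,0,0.07],[0,0,-0.035,0,0,0,0.07],[-0.031,-0.019,0,0,0,0,0.07],[-0.031,-0.019,0,0,0,0,0.07],[-0.031,-0.019,0,0,0,0,0.07],[-0.031,-0.019,0,0,0,0,0.07],[-0.031,-0.019,0,0,0,0,0.07]]'
python3 -m handwheel '[[-0.031,-0.019,0,0,0,0,0.07],[-0.031,-0.019,0,0,0,0,0.07],[-0.031,-0.019,0,0,0,0,0.07],[-0.031,-0.019,0,0,0,0,0.07],[-0.031,-0.019,0,0,0,0,0.07],[-0.031,-0.019,0,0,0,0,0.07],[-0.031,-0.019,0,0,0,0,0.07],[-0.031,-0.019,0,0,0,0,0.07]]'
python3 -m handwheel '[[0,0,0,0,0,-7,0.07],[0,0,0,0,0,-7,0.07],[0,0,0,0,0,-7,0.07],[0,0,0,0,0,-7,0.07],[0,0,0,0,0,0,0.07],[0,0,0,0,0,0,0.07]]'
cat >> h.py <<'E'
def plan(pos,rpy=None):
    s=r.sense();M=R.from_euler("xyz",s["tcp_rot"],degrees=True)
    print("pos",s["tool_pos"].round(1),"rpy",s["tcp_rot"].round(2),"t",round(s["time"],2),"gap",round(s["finger_gap"],1),"F",s["ft_force"].round(2),"q",s["joint_pos"].round(0))
    if rpy is not None:
        N=R.from_euler("xyz",rpy,degrees=True);print("turn first (tool rotvec)",np.degrees((M.inv()*N).as_rotvec()).round(2));M2=N
    else:M2=M
    d=np.array(pos)-s["tool_pos"];print("shift after turn, mm",M2.inv().apply(d).round(1),"| before turn",M.inv().apply(d).round(1),np.linalg.norm(d).round(1))
E
python3 -c "
from h import *
plan([534,139.5,190],[145,0,-174.6])"
```

```text
time: 0.77
tool_pos: [337.3, 405.4, 354.9]
tcp_rot: [-180.0, -0.0, 157.5]
ft_force: [1.3, 0.9, -0.3]
finger_gap: 70.0
grip_force: 0.0
time: 1.43
tool_pos: [508.2, 169.7, 354.9]
tcp_rot: [-180.0, -0.0, 157.4]
ft_force: [1.3, 0.9, 0.2]
finger_gap: 69.9
grip_force: 0.0
time: 1.93
tool_pos: [507.5, 171.3, 354.9]
tcp_rot: [-180.0, -0.0, -174.8]
ft_force: [0.9, -0.9, -0.2]
finger_gap: 69.9
grip_force: 0.0
pos [507.5 171.3 354.9] rpy [-1.7999e+02 -4.0000e-02 -1.7479e+02] t 1.93 gap 69.9 F [ 0.86 -0.94 -0.24] q [ 13.  -4.  86.  -0.  98. -82.]
turn first (tool rotvec) [-3.501e+01  2.000e-02 -1.900e-01]
shift after turn, mm [ -23.4 -122.6  115.5] | before turn [-23.6 -34.1 164.9] 170.0
```

```bash
python3 -m handwheel '[[0,0,0,-7,0,0,0.07],[0,0,0,-7,0,0,0.07],[0,0,0,-7,0,0,0.07],[0,0,0,-7,0,0,0.07],[0,0,0,-7,0,0,0.07]]'
python3 -m handwheel '[[-0.006,-0.03,0,0,0,0,0.07],[-0.006,-0.031,0,0,0,0,0.07],[-0.006,-0.031,0,0,0,0,0.07],[-0.005,-0.031,0.025,0,0,0,0.07],[0,0,0.03,0,0,0,0.07],[0,0,0.03,0,0,0,0.07],[0,0,0.03,0,0,0,0.07],[0,0,0,0,0,0,0.07]]'
python3 - <<'E'
from h import *
plan([534,139.5,190],[145,0,-174.6])
s=r.sense();p,d=r.snapshot("wrist");np.savez("pics/w1.npz",p=p,d=d,pos=s["tool_pos"],rot=s["tcp_rot"]);cv2.imwrite("pics/w1.png",p)
E
```

```text
time: 2.35
tool_pos: [508.1, 171.3, 356.8]
tcp_rot: [144.7, 0.1, -174.8]
ft_force: [-0.3, -0.7, -0.4]
finger_gap: 70.0
grip_force: 0.0
time: 3.02
tool_pos: [530.0, 141.3, 184.7]
tcp_rot: [144.9, -0.7, -174.7]
ft_force: [-1.1, -0.1, -1.3]
finger_gap: 69.7
grip_force: 0.0
pos [530.  141.3 184.7] rpy [ 144.87   -0.67 -174.67] t 3.02 gap 69.7 F [-1.1  -0.14 -1.28] q [ -11.    6.  100.   33.   86. -112.]
turn first (tool rotvec) [ 0.13 -0.51 -0.44]
shift after turn, mm [-3.8  1.2 -5.6] | before turn [-3.7  1.3 -5.6] 6.9
```

View pics/w1.png

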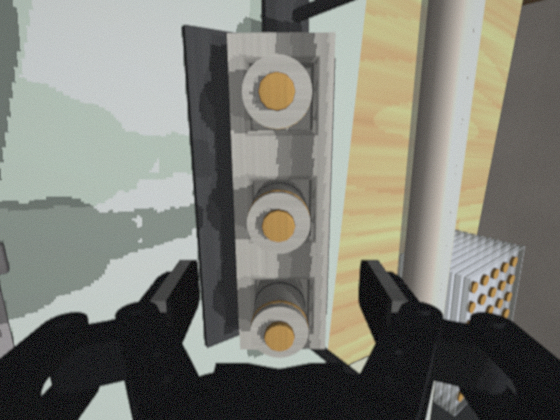

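The wrist view shows three boss faces, at (277,90), (278,226) and (280,336), from top to bottom x≈438, 528 and 617. The tube is at right, well clear. Next I'll refine these by triangulation.

```bash
python3 - <<'E'
from h import *
z=np.load("pics/w1.npz");p,d=z["p"],z["d"];W=cam("wrist",dict(tool_pos=z["pos"],tcp_rot=z["rot"]));S=cam("side");T=cam("top")
h=cv2.cvtColor(p,cv2.COLOR_BGR2HSV);m=(h[...,0]>8)&(h[...,0]<28)&(h[...,1]>140);m[:, :240]=0;m[:,310:]=0
sp=[(201.7,137.5),(240.3,132.5),(277.8,127.8)];tp=[(144.3,263.2),(143.1,218.6),(142.5,175.8)]
bl=[b for b in blobs(m,150)]
for b,s,t in zip(bl,sp,tp):
    c=b[0];print(b[1][:5],"tri side",tri(W,c,S,s).round(1),"top",tri(W,c,T,t).round(1),"depth",dep(W,c,d[int(c[1]),int(c[0])]).round(1))
E
python3 - <<'E'
from h import *
z=np.load("pics/w1.npz");p,d=z["p"],z["d"];W=cam("wrist",dict(tool_pos=z["pos"],tcp_rot=z["rot"]));S=cam("side");T=cam("top")
h=cv2.cvtColor(p,cv2.COLOR_BGR2HSV);print(p[90,277],h[90,277],h[226,278],h[336,280])
m=(h[...,0]>8)&(h[...,0]<28)&(h[...,1]>h[226,278][1]*.75)&(h[...,2]>120);m[:, :240]=0;m[:,310:]=0
sp=[(201.7,137.5),(240.3,132.5),(277.8,127.8)];tp=[(144.3,263.2),(143.1,218.6),(142.5,175.8)]
for c0,s,t in zip([(277,90),(278,226),(280,336)],sp,tp):
    b=min(blobs(m,150),key=lambda b:np.hypot(b[0][0]-c0[0],b[0][1]-c0[1]))
    c=b[0];print(c,b[1],"tri side",tri(W,c,S,s).round(1),"top",tri(W,c,T,t).round(1),"depth",dep(W,c,d[int(c[1]),int(c[0])]).round(1))
E
```

```text
[ 83 140 178] [ 18 136 178] [ 19 140 173] [ 18 137 170]
(np.float64(276.2), np.float64(90.8)) (np.int32(259), np.int32(72), np.int32(36), np.int32(38), np.int32(1041)) tri side [438.5 193.6  97.3] top [438.8 193.5  96.9] depth [439.5 191.3 100.3]
(np.float64(278.1), np.float64(225.7)) (np.int32(262), np.int32(211), np.int32(33), np.int32(31), np.int32(768)) tri side [527.8 200.8  98.9] top [528.8 202.5  97.1] depth [528.  199.9 100.5]
(np.float64(279.2), np.float64(337.2)) (np.int32(265), np.int32(325), np.int32(29), np.int32(26), np.int32(590)) tri side [616.9 208.4  99.6] top [618.2 210.   98.6] depth [617.3 208.8  99.9]
```

```bash
python3 - <<'E'
from h import *
plan([526.9,212.2,83.1],[145,0,-174.6])
E
```

```text
pos [531.2 140.3 187.4] rpy [ 144.91   -0.48 -174.62] t 3.07 gap 70.1 F [ 0.35 -1.4   0.64] q [ -11.    6.  100.   33.   86. -112.]
turn first (tool rotvec) [ 0.09 -0.38 -0.3 ]
shift after turn, mm [ -2.5  -0.9 126.7] | before turn [ -3.3  -1.1 126.7] 126.8
```

```bash
python3 -m handwheel '[[0,0,0.03,0,0,0,0.07],[0,0,0.03,0,0,0,0.07],[0,0,0.03,0,0,0,0.07],[0,0,0,0,0,0,0.07],[0,0,0,0,0,0,0.07],[0,0,0,0,0,0,0.07]]'
python3 - <<'E'
from h import *
plan([526.9,212.2,83.1],[145,0,-174.6])
E
```

```text
time: 3.57
tool_pos: [530.3, 189.6, 118.9]
tcp_rot: [145.0, 0.1, -174.6]
ft_force: [0.7, -0.1, 0.3]
finger_gap: 69.9
grip_force: 0.0
pos [530.3 189.6 118.9] rpy [ 1.4502e+02  1.1000e-01 -1.7462e+02] t 3.57 gap 69.9 F [ 0.7  -0.13  0.3 ] q [  -6.   10.  104.   35.   77. -113.]
turn first (tool rotvec) [-0.02  0.1   0.05]
shift after turn, mm [ 1.3 -1.9 42.4] | before turn [ 1.4 -1.8 42.4] 42.5
```

```bash
python3 -m handwheel '[[0.001,-0.002,0.022,0,0,0,0.07],[0,0,0.021,0,0,0,0.07],[0,0,0,0,0,0,0.07],[0,0,0,0,0,0,0.07],[0,0,0,0,0,0,0.03],[0,0,0,0,0,0,0.03],[0,0,0,0,0,0,0.03],[0,0,0,0,0,0,0.03]]' 50
python3 -m handwheel '[[0,0,0,0,0,0,0.03],[0,0,0,0,0,0,0.03],[0,0,0,0,0,0,0.03]]'
python3 -m handwheel '[[0,0,-0.008,0,0,0,0.03],[0,0,-0.008,0,0,0,0.03],[0,0,-0.008,0,0,0,0.03],[0,0,-0.008,0,0,0,0.03],[0,0,0,0,0,0,0.03],[0,0,0,0,0,0,0.03],[0,0,0,0,0,0,0.03],[0,0,0,0,0,0,0.03]]'
for i in 1 2 3; do python3 -m handwheel '[[0,0,0,0,0,0,0.03],[0,0,0,0,0,0,0.03]]' ; done
```

```text
time: 4.23
tool_pos: [527.5, 212.6, 82.8]
tcp_rot: [145.0, 0.2, -174.6]
ft_force: [-0.6, -1.1, 7.5]
finger_gap: 44.1
grip_force: 50.6
time: 4.48
tool_pos: [527.5, 212.6, 82.8]
tcp_rot: [145.0, 0.2, -174.6]
ft_force: [-1.5, -1.2, 7.1]
finger_gap: 44.2
grip_force: 50.6
time: 5.15
tool_pos: [527.7, 194.5, 106.6]
tcp_rot: [145.0, 0.0, -174.6]
ft_force: [0.3, -3.3, 1.6]
finger_gap: 44.3
grip_force: 51.8
time: 5.32
tool_pos: [527.6, 194.6, 106.6]
tcp_rot: [145.0, 0.0, -174.6]
ft_force: [1.0, -4.0, 1.4]
finger_gap: 44.7
grip_force: 51.8
time: 5.48
tool_pos: [527.6, 194.6, 106.6]
tcp_rot: [145.0, 0.0, -174.6]
ft_force: [0.5, -4.8, 2.1]
finger_gap: 44.1
grip_force: 51.8
time: 5.65
tool_pos: [527.6, 194.6, 106.6]
tcp_rot: [145.0, 0.0, -174.6]
ft_force: [0.2, -4.9, 0.8]
finger_gap: 44.1
grip_force: 51.8
```

```bash
python3 -m handwheel '[[0,0,-0.01,0,0,0,0.03],[0,0,-0.01,0,0,0,0.03],[0,0,0,0,0,0,0.03],[0,0,0,0,0,0,0.03],[0,0,0,0,0,0,0.03],[0,0,0,0,0,0,0.03]]'
for i in 1 2 3; do python3 -m handwheel '[[0,0,0,0,0,0,0.03]]' |grep ft; done
python3 - <<'E'
from h import *
plan([526.9,212.2,83.1],[145,0,-174.6])
s=r.sense();print(s["wrist_torque"]);p,d=r.snapshot("wrist");np.savez("pics/w2.npz",p=p,d=d,pos=s["tool_pos"],rot=s["tcp_rot"]);cv2.imwrite("pics/w2.png",p)
E
```

```text
time: 6.15
tool_pos: [528.2, 183.6, 122.8]
tcp_rot: [145.0, -0.0, -174.6]
ft_force: [-0.0, -0.7, -1.9]
finger_gap: 44.5
grip_force: 51.6
ft_force: [0.1, 0.4, -1.5]
ft_force: [0.7, 0.4, -1.4]
ft_force: [-0.6, -0.6, -2.0]
pos [528.3 183.6 122.8] rpy [ 1.4499e+02 -2.0000e-02 -1.7455e+02] t 6.4 gap 44.3 F [-0.57 -0.57 -1.98] q [  -7.   10.  104.   35.   78. -113.]
turn first (tool rotvec) [ 0.01 -0.05  0.03]
shift after turn, mm [-1.3  0.7 49. ] | before turn [-1.3  0.7 49. ] 49.0
[-0.42636151 -0.04651563 -0.02504947]
```

View pics/w2.png

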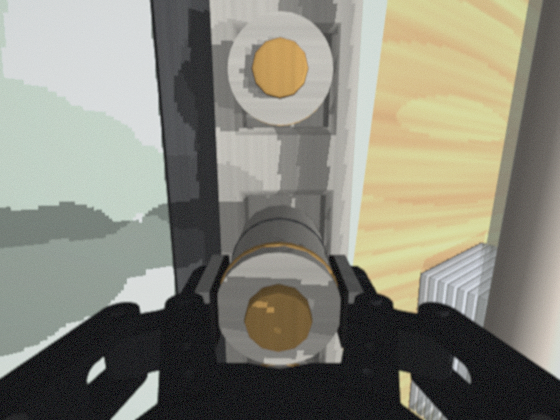

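The wrist picture shows the middle cartridge lifted clear in the jaws, with its boss at (279,317). Its weight is about 1.8 N, so it is a light one and goes back.

```bash
python3 -m handwheel '[[-0.0005,0.0015,0.006,0,0,0,0.03],[0,0,0.006,0,0,0,0.03],[0,0,0.006,0,0,0,0.03],[0,0,0.006,0,0,0,0.03],[0,0,0,0,0,0,0.03]]'
python3 -m handwheel '[[0,0,0.008,0,0,0,0.03],[0,0,0.008,0,0,0,0.03],[0,0,0.004,0,0,0,0.03],[0,0,0,0,0,0,0.03],[0,0,0,0,0,0,0.03],[0,0,0,0,0,0,0.03]]'
python3 - <<'E'
from h import *
plan([527.5,212.6,82.8],[145,0,-174.6])
E
```

```text
time: 6.87
tool_pos: [526.7, 199.3, 102.7]
tcp_rot: [145.0, -0.1, -174.5]
ft_force: [0.9, 0.6, -2.6]
finger_gap: 44.6
grip_force: 51.4
time: 7.37
tool_pos: [526.4, 209.8, 87.9]
tcp_rot: [145.0, -0.0, -174.5]
ft_force: [-0.7, -0.1, -1.4]
finger_gap: 44.3
grip_force: 51.5
pos [526.4 209.8  87.9] rpy [ 1.4500e+02 -2.0000e-02 -1.7454e+02] t 7.37 gap 44.3 F [-0.68 -0.12 -1.39] q [  -4.   12.  105.   36.   73. -114.]
turn first (tool rotvec) [ 0.   -0.05  0.04]
shift after turn, mm [-1.4 -0.7  5.7] | before turn [-1.4 -0.7  5.7] 5.9
```

```bash
python3 -m handwheel '[[0,0,0.003,0,0,0,0.03],[0,0,0.0025,0,0,0,0.03],[0,0,0,0,0,0,0.03],[0,0,0,0,0,0,0.03],[0,0,0,0,0,0,0.03]]'
python3 -m handwheel '[[0,0,0,0,0,0,0.07],[0,0,0,0,0,0,0.07],[0,0,0,0,0,0,0.07],[0,0,0,0,0,0,0.07],[0,0,0,0,0,0,0.07],[0,0,-0.03,0,0,0,0.07],[0,0,-0.03,0,0,0,0.07],[0,0,-0.03,0,0,0,0.07]]'
python3 -m handwheel '[[0,0,0,0,0,0,0.07],[0,0,0,0,0,0,0.07],[0,0,0,0,0,0,0.07],[0,0,0,0,0,0,0.07]]'
python3 - <<'E'
from h import *
a=np.array([.0538,-.571,.819])
s=r.sense();p,d=r.snapshot("wrist");np.savez("pics/w3.npz",p=p,d=d,pos=s["tool_pos"],rot=s["tcp_rot"]);cv2.imwrite("pics/w3.png",p)
W=cam("wrist",s);h=cv2.cvtColor(p,cv2.COLOR_BGR2HSV)
m=(h[...,0]>8)&(h[...,0]<28)&(h[...,1]>100)&(h[...,2]>110);m[:, :230]=0;m[:,330:]=0
for b in blobs(m,300): c=b[0];print(c,b[1][4],"on plane",ray(W,c,99.5).round(1),"depth",dep(W,c,d[int(c[1]),int(c[0])]).round(1))
plan(np.array([438.8,192.3,99])+a*40,[145,0,-174.6])
plan(np.array([617.2,208.8,99.8])+a*40,[145,0,-174.6])
E
```

```text
time: 7.78
tool_pos: [526.1, 213.0, 83.3]
tcp_rot: [145.0, -0.0, -174.6]
ft_force: [-0.4, -0.0, -0.2]
finger_gap: 44.1
grip_force: 51.5
time: 8.45
tool_pos: [530.4, 161.3, 157.5]
tcp_rot: [145.0, -0.1, -174.5]
ft_force: [0.8, -0.0, 0.0]
finger_gap: 70.2
grip_force: 0.0
time: 8.78
tool_pos: [530.2, 162.1, 155.8]
tcp_rot: [145.0, -0.1, -174.5]
ft_force: [0.6, -0.2, -0.6]
finger_gap: 70.0
grip_force: 0.0
(np.float64(276.7), np.float64(79.3)) 1546 on plane [439.3 191.8  99.5] depth [439.4 191.6  99.9]
(np.float64(279.3), np.float64(236.6)) 1006 on plane [526.9 201.6  99.5] depth [526.8 201.4  99.8]
(np.float64(278.7), np.float64(359.9)) 441 on plane [613.1 209.1  99.5] depth [612.1 208.3 100.6]
pos [530.  162.2 155.7] rpy [ 1.4497e+02 -1.4000e-01 -1.7453e+02] t 8.83 gap 69.9 F [ 0.41  0.5  -0.02] q [  -9.    8.  102.   34.   82. -113.]
turn first (tool rotvec) [ 0.03 -0.16 -0.02]
shift after turn, mm [88.  -0.9 28.6] | before turn [87.9 -1.  28.8] 92.5
pos [530.  162.2 155.7] rpy [ 1.4497e+02 -1.4000e-01 -1.7453e+02] t 8.83 gap 69.9 F [ 0.41  0.5  -0.02] q [  -9.    8.  102.   34.   82. -113.]
turn first (tool rotvec) [ 0.03 -0.16 -0.02]
shift after turn, mm [-91.2  -0.7  27.7] | before turn [-91.2  -0.7  27.4] 95.3
```

```bash
python3 -m handwheel '[[-0.03,0,0,0,0,0,0.07],[-0.03,0,0,0,0,0,0.07],[-0.031,0,0,0,0,0,0.07],[0,0,0,0,0,0,0.07],[0,0,0.02,0,0,0,0.07],[0,0,0,0,0,0,0.07],[0,0,0,0,0,0,0.07],[0,0,0,0,0,0,0.07]]'
python3 - <<'E'
from h import *
a=np.array([.0538,-.571,.819])
plan(np.array([617.2,208.8,99.8])-a*20,[145,0,-174.6])
E
```

```text
time: 9.5
tool_pos: [619.8, 181.9, 140.3]
tcp_rot: [145.0, -0.1, -174.5]
ft_force: [0.8, 0.3, 0.3]
finger_gap: 69.9
grip_force: 0.0
pos [619.8 181.9 140.3] rpy [ 1.4498e+02 -8.0000e-02 -1.7452e+02] t 9.5 gap 69.9 F [0.76 0.27 0.31] q [  -6.   21.   88.   35.   81. -110.]
turn first (tool rotvec) [ 0.02 -0.11  0.01]
shift after turn, mm [ 0.  -1.1 68.7] | before turn [-0.1 -1.1 68.7] 68.7
```

```bash
python3 -m handwheel '[[0,0,0.023,0,0,0,0.07],[0,0,0.023,0,0,0,0.07],[0,0,0.022,0,0,0,0.07],[0,0,0,0,0,0,0.07],[0,0,0,0,0,0,0.07],[0,0,0,0,0,0,0.03],[0,0,0,0,0,0,0.03],[0,0,0,0,0,0,0.03]]' 50
python3 -m handwheel '[[0,0,0,0,0,0,0.03],[0,0,0,0,0,0,0.03],[0,0,0,0,0,0,0.03],[0,0,0,0,0,0,0.03]]'
python3 -m handwheel '[[0,0,-0.01,0,0,0,0.03],[0,0,-0.01,0,0,0,0.03],[0,0,-0.01,0,0,0,0.03],[0,0,-0.01,0,0,0,0.03],[0,0,-0.01,0,0,0,0.03],[0,0,0,0,0,0,0.03],[0,0,0,0,0,0,0.03],[0,0,0,0,0,0,0.03]]'
for i in 1 2 3; do python3 -m handwheel '[[0,0,0,0,0,0,0.03]]' |grep -E "ft|pos"; done
```

```text
time: 10.17
tool_pos: [618.5, 219.4, 87.1]
tcp_rot: [145.0, 0.2, -174.6]
ft_force: [-0.3, -4.3, 4.5]
finger_gap: 44.0
grip_force: 51.8
time: 10.5
tool_pos: [618.5, 219.4, 87.1]
tcp_rot: [145.0, 0.2, -174.6]
ft_force: [0.3, -5.4, 7.6]
finger_gap: 43.8
grip_force: 52.0
time: 11.17
tool_pos: [619.5, 191.7, 125.6]
tcp_rot: [145.0, -0.0, -174.6]
ft_force: [0.1, -1.0, -3.1]
finger_gap: 44.0
grip_force: 51.7
tool_pos: [619.1, 192.1, 125.2]
ft_force: [-0.2, -0.0, -2.1]
tool_pos: [619.1, 192.2, 125.2]
ft_force: [-0.7, 0.1, -2.0]
tool_pos: [619.2, 192.2, 125.3]
ft_force: [-0.1, -0.1, -1.4]
```

```bash
python3 -m handwheel '[[0,0.0005,0.008,0,0,0,0.03],[0,0,0.008,0,0,0,0.03],[0,0,0.008,0,0,0,0.03],[0,0,0.008,0,0,0,0.03],[0,0,0.008,0,0,0,0.03],[0,0,0,0,0,0,0.03],[0,0,0,0,0,0,0.03],[0,0,0,0,0,0,0.03]]'
python3 - <<'E'
from h import *
plan([618.5,219.4,87.1],[145,0,-174.6])
E
```

```text
time: 12.08
tool_pos: [617.3, 215.2, 93.4]
tcp_rot: [145.0, -0.0, -174.5]
ft_force: [0.4, -0.2, -1.5]
finger_gap: 44.1
grip_force: 51.6
pos [617.3 215.2  93.4] rpy [ 1.4500e+02 -2.0000e-02 -1.7454e+02] t 12.08 gap 44.1 F [ 0.43 -0.21 -1.49] q [  -3.   24.   89.   36.   76. -111.]
turn first (tool rotvec) [ 0.   -0.05  0.04]
shift after turn, mm [-1.6 -0.3  7.5] | before turn [-1.6 -0.3  7.5] 7.7
```

```bash
python3 -m handwheel '[[-0.001,0,0.004,0,0,0,0.03],[0,0,0.003,0,0,0,0.03],[0,0,0,0,0,0,0.03],[0,0,0,0,0,0,0.03],[0,0,0,0,0,0,0.03]]'
python3 -m handwheel '[[0,0,0,0,0,0,0.07],[0,0,0,0,0,0,0.07],[0,0,0,0,0,0,0.07],[0,0,0,0,0,0,0.07],[0,0,0,0,0,0,0.07],[0,0,-0.03,0,0,0,0.07],[0,0,-0.03,0,0,0,0.07],[0,0,-0.03,0,0,0,0.07]]'
python3 -m handwheel '[[0,0,0,0,0,0,0.07],[0,0,0,0,0,0,0.07],[0.03,0,0,0,0,0,0.07],[0.03,0,0,0,0,0,0.07],[0.03,0,0,0,0,0,0.07],[0.03,0,0,0,0,0,0.07],[0.03,0,0,0,0,0,0.07],[0.028,0,0,0,0,0,0.07]]'
python3 -m handwheel '[[0,0,0,0,0,0,0.07],[0,0,0,0,0,0,0.07],[0,0,0,0,0,0,0.07],[0,0,0,0,0,0,0.07]]' |head -2
python3 - <<'E'
from h import *
a=np.array([.0538,-.571,.819])
s=r.sense();p,d=r.snapshot("wrist");np.savez("pics/w4.npz",p=p,d=d,pos=s["tool_pos"],rot=s["tcp_rot"]);cv2.imwrite("pics/w4.png",p)
W=cam("wrist",s);h=cv2.cvtColor(p,cv2.COLOR_BGR2HSV)
m=(h[...,0]>8)&(h[...,0]<28)&(h[...,1]>100)&(h[...,2]>110);m[:, :230]=0;m[:,330:]=0
for b in blobs(m,300): c=b[0];print(c,b[1][4],"on plane",ray(W,c,99.5).round(1),"depth",dep(W,c,d[int(c[1]),int(c[0])]).round(1))
p,d=r.snapshot("side");S=cam("side")
for c in [(201,137),(240,132),(278,127)]: print("side",dep(S,c,d[c[1],c[0]]).round(1))
cv2.imwrite("pics/s4.png",p)
plan(np.array([439.1,191.8,99.5])-a*20,[145,0,-174.6])
E
```

```text
time: 12.5
tool_pos: [617.9, 219.2, 87.7]
tcp_rot: [145.0, -0.0, -174.6]
ft_force: [-0.6, 0.4, -1.4]
finger_gap: 44.5
grip_force: 51.7
time: 13.17
tool_pos: [622.3, 167.6, 161.8]
tcp_rot: [145.0, -0.1, -174.5]
ft_force: [1.2, -0.8, -0.2]
finger_gap: 69.9
grip_force: 0.0
time: 13.83
tool_pos: [443.0, 151.7, 159.8]
tcp_rot: [145.0, -0.2, -174.5]
ft_force: [0.2, 0.3, 0.2]
finger_gap: 69.8
grip_force: 0.0
time: 14.17
tool_pos: [446.4, 151.2, 161.4]
(np.float64(276.2), np.float64(226.4)) 1014 on plane [438.5 191.9  99.5] depth [438.1 191.2 100.5]
(np.float64(277.7), np.float64(349.8)) 774 on plane [526.4 201.2  99.5] depth [524.9 199.9 101.2]
side [437.5  95.8 165.7]
side [527.  201.4  99.8]
side [617.5 209.8 100.6]
pos [446.5 151.1 161.5] rpy [ 1.4500e+02  1.0000e-02 -1.7455e+02] t 14.27 gap 70.0 F [-0.57  0.72  0.71] q [ -12.   -6.  115.   33.   84. -115.]
turn first (tool rotvec) [-0.   -0.02  0.05]
shift after turn, mm [ 3.5 -1.8 94.4] | before turn [ 3.5 -1.8 94.4] 94.5
```

```bash
python3 -m handwheel '[[0.0035,-0.001,0.03,0,0,0,0.07],[0,0,0.03,0,0,0,0.07],[0,0,0.02,0,0,0,0.07],[0,0,0.013,0,0,0,0.07],[0,0,0,0,0,0,0.07],[0,0,0,0,0,0,0.07],[0,0,0,0,0,0,0.07]]' 50
python3 -m handwheel '[[0,0,0,0,0,0,0.03],[0,0,0,0,0,0,0.03],[0,0,0,0,0,0,0.03],[0,0,0,0,0,0,0.03],[0,0,0,0,0,0,0.03],[0,0,0,0,0,0,0.03]]' 60
python3 -m handwheel '[[0,0,-0.01,0,0,0,0.03],[0,0,-0.01,0,0,0,0.03],[0,0,-0.01,0,0,0,0.03],[0,0,-0.01,0,0,0,0.03],[0,0,-0.015,0,0,0,0.03],[0,0,0,0,0,0,0.03],[0,0,0,0,0,0,0.03],[0,0,0,0,0,0,0.03]]'
for i in 1 2 3; do python3 -m handwheel '[[0,0,0,0,0,0,0.03]]' |grep -E "ft|pos"; done
```

```text
time: 14.85
tool_pos: [438.2, 202.7, 85.5]
tcp_rot: [145.0, 0.1, -174.6]
ft_force: [0.4, 0.1, 0.4]
finger_gap: 70.2
grip_force: 0.0
time: 15.35
tool_pos: [438.4, 202.5, 86.0]
tcp_rot: [145.0, 0.1, -174.6]
ft_force: [0.0, -3.2, 5.4]
finger_gap: 44.2
grip_force: 61.1
time: 16.02
tool_pos: [440.0, 171.4, 129.2]
tcp_rot: [145.0, -0.0, -174.6]
ft_force: [-0.2, 0.3, -4.5]
finger_gap: 43.8
grip_force: 62.9
tool_pos: [439.6, 171.6, 128.9]
ft_force: [0.0, -0.3, -5.3]
tool_pos: [439.6, 171.8, 128.9]
ft_force: [0.1, -0.7, -4.8]
tool_pos: [439.7, 171.8, 129.1]
ft_force: [0.5, -0.2, -6.2]
```

Weight is about 5.7 N, so this is the master. It goes to the pad.

```bash
python3 -m handwheel '[[0,0,-0.02,0,0,0,0.03],[0,0,-0.03,0,0,0,0.03],[0,0,-0.03,0,0,0,0.03],[0,0,-0.02,0,0,0,0.03],[0,0,-0.02,0,0,0,0.03],[0,0,0,4,0,0,0.03],[0,0,0,6,0,0,0.03],[0,0,0,6,0,0,0.03]]'
python3 -m handwheel '[[0,0,0,6,0,0,0.03],[0,0,0,6,0,0,0.03],[0,0,0,5,0,0,0.03],[0,0,0,2,0,0,0.03],[0,0,0,0,0,0,0.03],[0,0,0,0,0,0,0.03],[0,0,0,0,0,0,0.03]]'
python3 - <<'E'
from h import *
plan([646.2,-217.2,170],[180,0,-174.6])
E
```

```text
time: 16.93
tool_pos: [447.3, 101.9, 228.2]
tcp_rot: [161.2, 0.0, -174.7]
ft_force: [0.0, -0.4, -5.8]
finger_gap: 43.9
grip_force: 64.5
time: 17.52
tool_pos: [446.4, 103.2, 227.5]
tcp_rot: [179.9, -0.1, -174.6]
ft_force: [-0.7, -0.7, -4.5]
finger_gap: 43.9
grip_force: 64.3
pos [446.4 103.2 227.5] rpy [ 1.7990e+02 -8.0000e-02 -1.7456e+02] t 17.52 gap 43.9 F [-0.68 -0.72 -4.49] q [  7. -14. 109.   0.  86. -89.]
turn first (tool rotvec) [ 0.1  -0.08  0.04]
shift after turn, mm [-168.8 -337.7   57.5] | before turn [-168.6 -338.    56.7] 381.9
```

```bash
python3 -m handwheel '[[-0.006,-0.012,0,0,0,0,0.03],[-0.012,-0.024,0,0,0,0,0.03],[-0.014,-0.028,0,0,0,0,0.03],[-0.014,-0.028,0,0,0,0,0.03],[-0.014,-0.028,0,0,0,0,0.03],[-0.014,-0.028,0,0,0,0,0.03],[-0.014,-0.028,0,0,0,0,0.03],[-0.014,-0.028,0,0,0,0,0.03]]'
python3 -m handwheel '[[-0.014,-0.028,0,0,0,0,0.03],[-0.014,-0.028,0,0,0,0,0.03],[-0.014,-0.028,0,0,0,0,0.03],[-0.012,-0.024,0,0,0,0,0.03],[-0.008,-0.016,0,0,0,0,0.03],[-0.004,-0.01,0,0,0,0,0.03],[0,0,0.02,0,0,0,0.03],[0,0,0.02,0,0,0,0.03]]'
python3 -m handwheel '[[0,0,0.016,0,0,0,0.03],[0,0,0,0,0,0,0.03],[0,0,0,0,0,0,0.03],[0,0,0,0,0,0,0.03],[0,0,0,0,0,0,0.03]]'
python3 - <<'E'
from h import *
plan([646.2,-217.2,91],[180,0,-174.6])
s=r.sense();p,d=r.snapshot("wrist");np.savez("pics/w5.npz",p=p,d=d,pos=s["tool_pos"],rot=s["tcp_rot"]);cv2.imwrite("pics/w5.png",p)
E
```

```text
time: 18.18
tool_pos: [567.8, -93.0, 227.4]
tcp_rot: [179.9, -0.0, -174.7]
ft_force: [0.1, 0.1, -5.2]
finger_gap: 43.8
grip_force: 64.4
time: 18.85
tool_pos: [646.7, -220.5, 188.6]
tcp_rot: [-180.0, 0.2, -174.8]
ft_force: [-0.3, -0.6, -5.9]
finger_gap: 44.0
grip_force: 64.6
time: 19.27
tool_pos: [646.9, -218.3, 174.1]
tcp_rot: [-179.9, 0.2, -174.6]
ft_force: [0.2, -0.2, -5.9]
finger_gap: 43.9
grip_force: 64.3
pos [ 646.9 -218.3  174.1] rpy [-1.7994e+02  1.5000e-01 -1.7460e+02] t 19.27 gap 43.9 F [ 0.24 -0.18 -5.92] q [ -23.   22.   76.    0.   82. -118.]
turn first (tool rotvec) [-0.06  0.15  0.  ]
shift after turn, mm [ 0.6  1.2 83.1] | before turn [ 0.8  1.3 83.1] 83.1
```

View pics/w5.png

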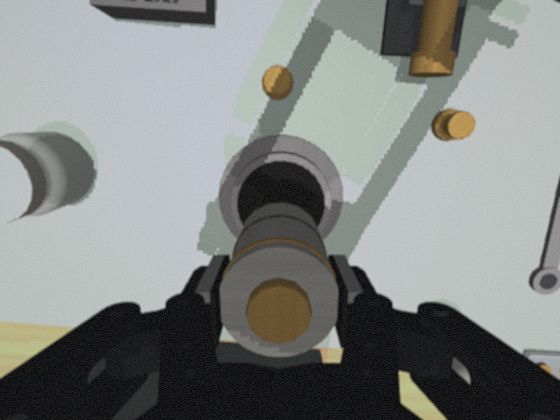

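The picture shows the master held upright, with its boss at (279,311). The black disc ahead runs from about (238,165) to (325,220) and is partly hidden. I'll fit its visible edge.

```bash
python3 - <<'E'
from h import *
from scipy.optimize import least_squares
z=np.load("pics/w5.npz");p,d=z["p"],z["d"];W=cam("wrist",dict(tool_pos=z["pos"],tcp_rot=z["rot"]))
e=[]
for u in range(240,324,3):
    col=p[140:215,u].max(1).astype(int)
    v=np.where(col<50)[0]
    if len(v): e.append((u,140+v[0]))
X=np.array([ray(W,q,30)[:2] for q in e])
f=least_squares(lambda c:np.hypot(*(X-c[:2]).T)-36,[646,-217],loss="soft_l1");print(f.x,np.abs(f.fun).mean(),len(X),d[180,280],dep(W,(280,180),d[180,280]))
h=cv2.cvtColor(p,cv2.COLOR_BGR2HSV);m=(h[...,0]>8)&(h[...,0]<28)&(h[...,1]>100)&(h[...,2]>80)
b=[b for b in blobs(m,300) if abs(b[0][0]-279)<15 and abs(b[0][1]-311)<15][0]
c=b[0];print(b,dep(W,c,d[int(c[1]),int(c[0])]),ray(W,c,192))
E
```

```text
[ 648.02701978 -216.39913061] 0.26739819932118536 28 271.27994 [ 626.63764204 -218.47817895   27.64026837]
((np.float64(278.3), np.float64(313.4)), (np.int32(246), np.int32(283), np.int32(65), np.int32(60), np.int32(2875))) [ 645.28398031 -218.01941192  191.70025492] [ 645.09719643 -218.03664883  192.        ]
```

```bash
python3 -m handwheel '[[-0.0018,0.001,0.015,0,0,0,0.03],[0,0,0.02,0,0,0,0.03],[0,0,0.02,0,0,0,0.03],[0,0,0.013,0,0,0,0.03],[0,0,0.007,0,0,0,0.03],[0,0,0,0,0,0,0.03],[0,0,0,0,0,0,0.03],[0,0,0,0,0,0,0.03]]'
python3 -c "
from h import *
plan([646.2,-217.2,90.4],[180,0,-174.6])"
```

```text
time: 19.98
tool_pos: [648.7, -216.8, 98.6]
tcp_rot: [-179.9, 0.1, -174.6]
ft_force: [-0.4, 0.0, -5.1]
finger_gap: 44.1
grip_force: 64.3
pos [ 648.7 -216.8   98.6] rpy [-1.7994e+02  1.2000e-01 -1.7456e+02] t 19.98 gap 44.1 F [-0.39  0.05 -5.05] q [ -23.   26.   79.    0.   75. -118.]
turn first (tool rotvec) [-0.06  0.12  0.04]
shift after turn, mm [ 2.6 -0.2  8.2] | before turn [ 2.6 -0.2  8.2] 8.6
```

```bash
python3 -m handwheel '[[0,0,0.002,0,0,0,0.03],[0,0,0.002,0,0,0,0.03],[0,0,0.002,0,0,0,0.03],[0,0,0,0,0,0,0.03],[0,0,0,0,0,0,0.03]]' | grep -E "pos|ft"
for i in 1 2 3 4; do python3 -m handwheel '[[0,0,0.0007,0,0,0,0.03],[0,0,0,0,0,0,0.03],[0,0,0,0,0,0,0.03]]' | grep -E "pos|ft"; done
```

```text
tool_pos: [647.6, -216.3, 90.9]
ft_force: [-0.3, -0.5, -5.4]
tool_pos: [647.7, -216.4, 90.3]
ft_force: [-0.2, 0.2, -6.2]
tool_pos: [647.7, -216.4, 89.6]
ft_force: [-0.1, -0.5, -4.4]
tool_pos: [648.0, -216.4, 89.5]
ft_force: [-1.1, 1.5, -0.6]
tool_pos: [648.1, -216.4, 89.5]
ft_force: [-4.4, 3.6, 5.4]
```

```bash
python3 -m handwheel '[[0,0,-0.0007,0,0,0,0.03],[0,0,0,0,0,0,0.03],[0,0,0,0,0,0,0.048],[0,0,0,0,0,0,0.052],[0,0,0,0,0,0,0.058],[0,0,0,0,0,0,0.065],[0,0,0,0,0,0,0.07],[0,0,0,0,0,0,0.07]]' 20
python3 -m handwheel '[[0,0,-0.01,0,0,0,0.075],[0,0,-0.03,0,0,0,0.075],[0,0,-0.035,0,0,0,0.075],[0,0,-0.035,0,0,0,0.075],[0,0,-0.02,0,0,0,0.075],[0,0,0,0,0,0,0.075],[0,0,0,0,0,0,0.075],[0,0,0,0,0,0,0.075]]'
python3 - <<'E'
from h import *
s=r.sense();p,d=r.snapshot("wrist");cv2.imwrite("pics/w6.png",p);W=cam("wrist",s)
h=cv2.cvtColor(p,cv2.COLOR_BGR2HSV);m=(h[...,0]>8)&(h[...,0]<28)&(h[...,1]>100)&(h[...,2]>80)
for b in blobs(m,300): c=b[0];print(b,dep(W,c,d[int(c[1]),int(c[0])]).round(1),ray(W,c,108).round(1))
S=cam("side");ps,ds=r.snapshot("side");cv2.imwrite("pics/s6.png",ps)
plan([646.2,-217.2,200])
np.savez("pics/w6.npz",p=p,d=d,pos=s["tool_pos"],rot=s["tcp_rot"],ps=ps,ds=ds)
E
```

```text
time: 22.07
tool_pos: [647.8, -216.5, 89.0]
tcp_rot: [-180.0, 0.0, -174.6]
ft_force: [-0.0, -0.6, -0.4]
finger_gap: 70.2
grip_force: 0.0
time: 22.73
tool_pos: [647.5, -216.2, 218.6]
tcp_rot: [180.0, -0.0, -174.6]
ft_force: [0.2, 0.8, 0.1]
finger_gap: 74.8
grip_force: 0.0
((np.float64(411.9), np.float64(40.7)), (np.int32(390), np.int32(0), np.int32(48), np.int32(81), np.int32(2139))) [ 508.8 -120.2   41.1] [ 525.  -142.9  108. ]
((np.float64(274.7), np.float64(86.5)), (np.int32(263), np.int32(74), np.int32(25), np.int32(27), np.int32(510))) [ 552.6 -227.7   26.7] [ 560.  -226.3  108. ]
((np.float64(427.8), np.float64(123.9)), (np.int32(412), np.int32(111), np.int32(32), np.int32(26), np.int32(607))) [571.2 -87.5  26.7] [ 573.8 -122.4  108. ]
((np.float64(278.8), np.float64(215.9)), (np.int32(264), np.int32(201), np.int32(31), np.int32(30), np.int32(719))) [ 647.1 -215.4  106.3] [ 646.6 -215.4  108. ]
pos [ 646.8 -216.   216.9] rpy [ 1.7991e+02 -1.7000e-01 -1.7456e+02] t 22.83 gap 74.7 F [ 0.09 -0.52 -0.65] q [ -23.   21.   73.   -0.   86. -118.]
shift after turn, mm [ 0.7 -1.2 16.9] | before turn [ 0.7 -1.2 16.9] 16.9
```

View pics/w6.png

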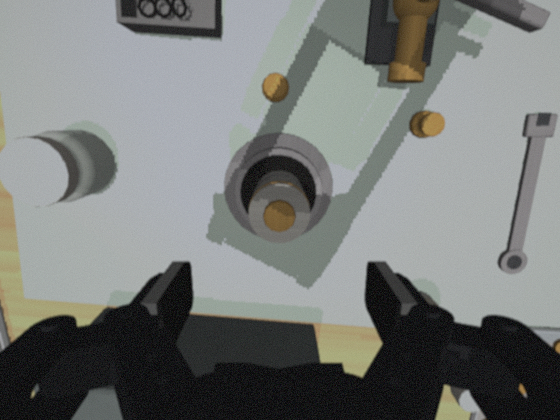

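The picture shows the master standing upright in the middle of the pad, with its boss at (279,216) → (647,-215.4,~107). Next is the lever.

```bash
python3 -m handwheel '[[0,0,0,0,0,7,0.075],[0,0,0,0,0,7,0.075],[0,0,0,0,0,7,0.075],[0,0,0,0,0,7,0.075],[0,0,0,0,0,7,0.075],[0,0,0,0,0,7,0.075],[0,0,0,0,0,7,0.075],[0,0,0,0,0,7,0.075]]' | head -3
python3 -m handwheel '[[0,0,0,0,0,7,0.075],[0,0,0,0,0,7,0.075],[0,0,0,0,0,7,0.075],[0,0,0,0,0,7,0.075],[0,0,0,0,0,7,0.075],[0,0,0,0,0,7,0.06],[0,0,0,0,0,7,0.05],[0,0,0,0,0,5,0.05]]' | head -3
python3 -m handwheel '[[0.0115,-0.0263,0,0,0,0,0.05],[0.0115,-0.0263,0,0,0,0,0.05],[0.0115,-0.0263,0,0,0,0,0.05],[0.0115,-0.0263,0,0,0,0,0.05],[0.0115,-0.0263,0,0,0,0,0.05],[0.0115,-0.0263,0,0,0,0,0.05],[0.0115,-0.0263,0,0,0,0,0.05],[0,0,0,0,0,0,0.05]]' |head -3
python3 -m handwheel '[[0,0,0,0,0,0,0.05],[0,0,0,0,0,0,0.05],[0,0,0,0,0,0,0.05]]' |head -3
python3 - <<'E'
from h import *
s=r.sense();p,d=r.snapshot("wrist");cv2.imwrite("pics/w7.png",p)
np.savez("pics/w7.npz",p=p,d=d,pos=s["tool_pos"],rot=s["tcp_rot"]);W=cam("wrist",s)
plan([490,-90,200])
v,u=np.mgrid[0:420,0:560];K,Rm,t=W
c=np.stack([(u-K[0,2])/K[0,0],(v-K[1,2])/K[1,1],np.ones_like(u)],-1)*d[...,None]
X=(c-t)@Rm
m=(d>0)&(X[...,2]>72)&(X[...,2]<95)&(abs(X[...,0]-490)<70)&(abs(X[...,1]+90)<80)
q=X[m];print(len(q),np.median(q[:,2]),q.min(0),q.max(0));print(cv2.minAreaRect(q[:,:2].astype(np.float32)))
b=m&(X[...,2]<86);bb=blobs(b,100);print(bb)
# pipe axis: orange
h=cv2.cvtColor(p,cv2.COLOR_BGR2HSV);o=(h[...,0]>8)&(h[...,0]<28)&(h[...,1]>100)&(X[...,2]>30)&(X[...,2]<60)&(abs(X[...,0]-490)<80)&(abs(X[...,1]+110)<60)
q=X[o];print("pipe",len(q),cv2.minAreaRect(q[:,:2].astype(np.float32)),cv2.fitLine(q[:,:2].astype(np.float32),cv2.DIST_HUBER,0,.01,.01).ravel())
E
```

```text
time: 23.5
tool_pos: [646.9, -216.0, 216.8]
tcp_rot: [-179.9, -0.2, 129.1]
time: 24.17
tool_pos: [646.9, -216.0, 216.8]
tcp_rot: [-179.8, -0.0, 75.1]
time: 24.83
tool_pos: [485.4, -89.1, 216.3]
tcp_rot: [-179.6, -0.1, 75.5]
time: 25.08
tool_pos: [490.3, -92.7, 218.7]
tcp_rot: [-180.0, 0.0, 75.4]
pos [490.3 -92.7 218.7] rpy [-1.7999e+02  1.0000e-02  7.5410e+01] t 25.13 gap 50.0 F [ 0.18 -0.01  0.5 ] q [-17.  -7. 103.  -0.  84.  -2.]
shift after turn, mm [ 2.6 -1.  18.7] | before turn [ 2.6 -1.  18.7] 18.9
1892 80.48140743773416 [ 465.46620359 -130.48267585   72.34093234] [501.92604679 -41.33626618  87.19222124]
((484.9677734375, -86.08061218261719), (90.74471282958984, 20.958967208862305), 74.96513366699219)
[((np.float64(270.4), np.float64(202.1)), (np.int32(258), np.int32(144), np.int32(26), np.int32(112), np.int32(1854)))]
pipe 2670 ((475.9346618652344, -117.43851470947266), (122.24967193603516, 29.156879425048828), 2.279921770095825) [ 9.9903023e-01  4.4029396e-02  4.7689954e+02 -1.1599911e+02]
```

View pics/w7.png

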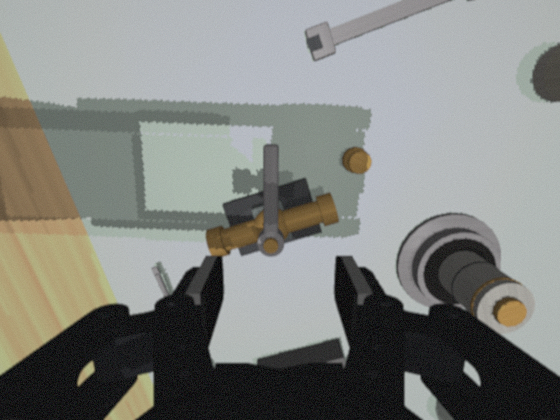

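The picture shows the lever from its pivot knob at (271,244) to its tip at (271,146), and the pipe from (217,241) to (327,209).

```bash
python3 - <<'E'
from h import *
z=np.load("pics/w7.npz");W=cam("wrist",dict(tool_pos=z["pos"],tcp_rot=z["rot"]))
k=ray(W,(271,245),87);t=ray(W,(271,146),82);a=ray(W,(217,241),45);b=ray(W,(327,209),45)
print(k,t,np.hypot(*(t-k)[:2]),"lever",np.degrees(np.arctan2(*(t-k)[[1,0]])),"pipe",np.degrees(np.arctan2(*(b-a)[[1,0]])))
T=cam("top");print("top",ray(T,(303,247),87),ray(T,(266,237),82))
dr=(t-k)/np.hypot(*(t-k)[:2]);g=k+dr*55;g[2]=80;print(g);plan(g)
E
```

```text
[ 476.96516922 -118.76829949   87.        ] [496.93684093 -43.7137587   82.        ] 77.66628459445901 lever 75.09914270674973 pipe 2.302429338809699
top [ 474.83075368 -122.53799314   87.        ] [495.00112433 -47.32339684  82.        ]
[491.10826812 -65.61782674  80.        ]
pos [490.3 -92.7 218.7] rpy [-1.7999e+02  1.0000e-02  7.5410e+01] t 25.13 gap 50.0 F [ 0.18 -0.01  0.5 ] q [-17.  -7. 103.  -0.  84.  -2.]
shift after turn, mm [ 26.5  -6.1 138.7] | before turn [ 26.5  -6.1 138.7] 141.3
```

```bash
python3 -m handwheel '[[0.013,-0.003,0.02,0,0,0,0.05],[0.0135,-0.003,0.03,0,0,0,0.05],[0,0,0.03,0,0,0,0.05],[0,0,0.03,0,0,0,0.05],[0,0,0.017,0,0,0,0.05],[0,0,0,0,0,0,0.05],[0,0,0,0,0,0,0.05],[0,0,0,0,0,0,0.05]]'
python3 -c "
from h import *
plan([491.1,-65.6,82])"
```

```text
time: 25.8
tool_pos: [491.9, -65.6, 93.3]
tcp_rot: [179.9, 0.0, 75.4]
ft_force: [0.9, -0.5, 0.6]
finger_gap: 49.8
grip_force: 0.0
pos [491.9 -65.6  93.3] rpy [179.91   0.    75.41] t 25.8 gap 49.8 F [ 0.87 -0.53  0.63] q [-14.  -1. 111.  -0.  70.   1.]
shift after turn, mm [-0.2 -0.8 11.3] | before turn [-0.2 -0.8 11.3] 11.3
```

```bash
python3 -m handwheel '[[0,0,0.011,0,0,0,0.05],[0,0,0,0,0,0,0.05],[0,0,0,0,0,0,0.03],[0,0,0,0,0,0,0.02],[0,0,0,0,0,0,0.008],[0,0,0,0,0,0,0.008],[0,0,0,0,0,0,0.008],[0,0,0,0,0,0,0.008]]' 25
python3 -m handwheel '[[-0.0001,0.0038,0,0,0,4,0.008],[-0.0001,0.0038,0,0,0,4,0.008],[-0.0001,0.0038,0,0,0,4,0.008],[-0.0001,0.0038,0,0,0,4,0.008],[-0.0001,0.0038,0,0,0,4,0.008],[-0.0001,0.0038,0,0,0,4,0.008],[-0.0001,0.0038,0,0,0,4,0.008],[0,0,0,0,0,0,0.008]]'
python3 -m handwheel '[[0,0,0,0,0,0,0.008],[0,0,0,0,0,0,0.008],[0,0,0,0,0,0,0.008]]'
python3 -c "
from h import *
plan([491.1,-65.6,82])
s=r.sense()['tool_pos'];print(np.degrees(np.arctan2(s[1]+119,s[0]-476.7)))"
```

```text
time: 26.47
tool_pos: [491.0, -65.1, 81.5]
tcp_rot: [180.0, -0.0, 75.4]
ft_force: [-0.9, -0.1, 3.7]
finger_gap: 11.2
grip_force: 30.9
time: 27.13
tool_pos: [515.1, -78.3, 81.5]
tcp_rot: [179.9, -0.0, 47.3]
ft_force: [3.1, -3.1, 0.9]
finger_gap: 11.5
grip_force: 30.6
time: 27.38
tool_pos: [514.7, -78.0, 81.5]
tcp_rot: [179.9, -0.0, 47.6]
ft_force: [4.2, -3.6, 0.6]
finger_gap: 11.3
grip_force: 30.5
pos [514.7 -78.   81.5] rpy [ 1.7987e+02 -3.0000e-02  4.7590e+01] t 27.38 gap 11.3 F [ 4.22 -3.63  0.58] q [-14.   4. 108.  -0.  68.  28.]
shift after turn, mm [ -6.8 -25.7  -0.5] | before turn [ -6.8 -25.7  -0.5] 26.6
47.212703008549035
```

Release, rise, and check the lever, pad and rack.

```bash
python3 -m handwheel '[[0,0,0,0,0,0,0.025],[0,0,0,0,0,0,0.04],[0,0,0,0,0,0,0.05],[0,0,0,0,0,0,0.05],[0,0,-0.02,0,0,0,0.05],[0,0,-0.03,0,0,0,0.05],[0,0,-0.035,0,0,0,0.05],[0,0,-0.035,0,0,0,0.05]]'
python3 -m handwheel '[[-0.02,0,-0.02,0,0,0,0.05],[-0.02,0,0,0,0,0,0.05],[0,0,0,0,0,0,0.05],[0,0,0,0,0,0,0.05],[0,0,0,0,0,0,0.05],[0,0,0,0,0,0,0.05]]'
python3 - <<'E'
from h import *
s=r.sense();p,d=r.snapshot("wrist");W=cam("wrist",s)
K,Rm,t=W;v,u=np.mgrid[0:420,0:560]
X=(np.stack([(u-K[0,2])/K[0,0],(v-K[1,2])/K[1,1],np.ones_like(u)],-1)*d[...,None]-t)@Rm
m=(d>0)&(X[...,2]>74)&(X[...,2]<84)&(abs(X[...,0]-500)<70)&(abs(X[...,1]+90)<60)
l=X[m][:,:2].astype(np.float32);f=cv2.fitLine(l,cv2.DIST_HUBER,0,.01,.01).ravel();print("lever",len(l),np.degrees(np.arctan2(f[1],f[0])),cv2.minAreaRect(l))
h=cv2.cvtColor(p,cv2.COLOR_BGR2HSV);o=(h[...,0]>8)&(h[...,0]<28)&(h[...,1]>100)&(X[...,2]>30)&(X[...,2]<60)&(abs(X[...,0]-480)<80)&(abs(X[...,1]+118)<30)
q=X[o][:,:2].astype(np.float32);f=cv2.fitLine(q,cv2.DIST_HUBER,0,.01,.01).ravel();print("pipe",len(q),np.degrees(np.arctan2(f[1],f[0])))
ps,_=r.snapshot("side");pt,_=r.snapshot("top");cv2.imwrite("pics/w8.png",p);cv2.imwrite("pics/t8.png",pt);cv2.imwrite("pics/s8.png",ps)
cv2.imwrite("pics/c8.png",np.hstack([cv2.resize(x,(400,300)) for x in(p,pt)]))
E
```

```text
time: 28.05
tool_pos: [512.9, -77.0, 201.3]
tcp_rot: [-179.9, 0.1, 47.5]
ft_force: [1.3, -0.8, -0.3]
finger_gap: 49.7
grip_force: 0.0
time: 28.55
tool_pos: [486.7, -106.2, 219.9]
tcp_rot: [-179.9, 0.0, 47.5]
ft_force: [-0.1, 0.7, 0.4]
finger_gap: 50.2
grip_force: 0.0
lever 1737 47.563374 ((499.52764892578125, -94.19747924804688), (90.34502410888672, 21.266368865966797), 47.20597839355469)
pipe 2618 1.9274473
```

View pics/c8.png

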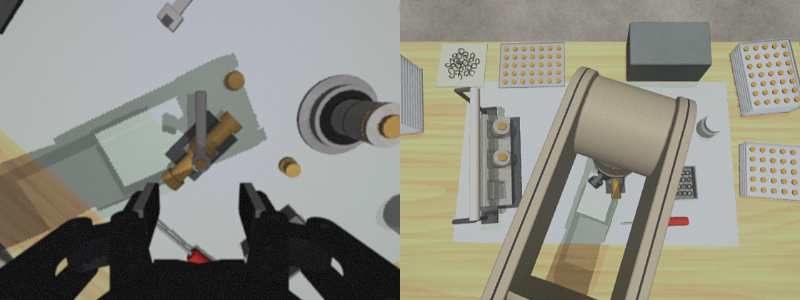

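The left half shows the lever at 45° to the pipe and the master standing on the pad. The right half shows the other two cartridges in the rack at (500,127) and (500,156). The measured joint angle is about 0.78 rad, so I'm handing in.

```bash
python3 -c "
from bench import r
print(r.hand_in())"
```

```text
the job is handed in; nothing more can be done
None
```

I handed the job in at about 29 s: the heavy cartridge (about 5.7 N against 1.8 N for the others) stands upright in the middle of the pad, both light ones are home in the rack, and the lever measures about 0.78 rad; the judge returned no verdict.

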